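# Hang the hook-on basket in the notch of the cleaning tub

### The arm

A 6-joint arm with a two-finger parallel gripper is mounted at the origin on a cart in front of the work surface, level with it; the furniture and walls round the work are solid. World frame = base frame: x ahead of the robot, y to its left, z up, the work surface at z = 0. Lengths are in m, angles in rad, forces in N, time in s.
With the tool pointing down it reaches from about 0.35 to 0.775 m from the base axis. Payload 5.5 kg.
Tool frame: the origin (TCP) lies at the very end of the fingers, on their centre line; the grasp point (between the pads) lies 19 mm behind it; z points along the fingers, y is the line along which they close (so a half turn about z gives the same grasp; the last joint's range is limited). The gripper opens to 85 mm and grips with 20 to 120 N. Pads are 22 mm wide; open, the fingers measure 114 mm over their backs; the gripper's body (76 mm by 85 mm) begins 54 mm behind the grasp point. The pads swing forward as they close: fully open they stand 13 mm farther back than shut.
Start: joints at [1.073, 0.313, 0.046, 1.304, 0, 1.431], TCP at [0.201, 0.539, 0.231] pointing down, gripper open.
Joint ranges: [-2.76, 2.76], [-0.86, 1.69], [-1.03, 1.26], [-2.2, 2.34], [-1.47, 1.5], [-3.14, 3.14]. Speed limits (rad/s): [2.57, 2.57, 3.14, 3.14, 3.14, 3.14].

### API

Orientations are given as a unit quaternion [w, x, y, z].
In Python, from workcell import env gives the robot as it stands. The module is installed in compiled form; this text tells all that it offers.
- The arm moves only by the tool jog_arm, never from a script. Its arguments are lists of equal length, an entry for each row: "gripper": the opening, from 0 (shut) to 1 (fully open); "offset": the shift along the world's x, y, z in cm, a list of three; "twist": the turn about the world's z in degrees. In form: {"gripper": [gripper, ...], "offset": [[dx, dy, dz], ...], "twist": [twist, ...]}. A call has exactly 8 rows; each row is the pose to reach, as a shift and turn from the pose commanded when the call began; what a row does not reach only later rows make up. A row lasts 1/8 s, in which the tool goes at most 62.5 mm and 10.7 degrees, less where a joint would pass 70% of its speed; a pose out of reach is approached as far as the arm can. A call with a gripper value outside its range is refused whole. The fingers move at their own pace and stop on an object; "squeeze" is the grip in N (left out, the last holds). Time passes only in rows, so rows that repeat a pose let the fingers close, or fill a call up. It gives the time, the measured TCP pose, the force, the opening and the grip force at its end, in the units of the state.
- env.get_state(): the state, without advancing time (a new reading comes with each control period).
- env.read_camera(name): name is "side" or "top" or "wrist"; returns a dict with "image" (480x640x3 uint8, red, green, blue), "z_map" (480x640 float32, m along the optical axis (not along the pixel's ray), 0 where there is no reading), "fovy" (degrees; the focal length in pixels is half the picture's height over the tangent of half this angle, whatever the lens; pixels are square), "cx", "cy" (the principal point, pixels), "cam_to_world" (4x4, takes a point from camera to world coordinates). Camera axes: x right, y up, looking along -z (the intrinsics and any distortion apply to the point x, -y, -z); pixel columns grow to the right and rows downward; lengths in m; the calibration is good to about 2 mm. A picture is of the moment at which its call begins.
- env.hand_in(): hands the job in; it is judged then, once.
The state is a dict: "clock": time; "joint_pos": joint angles; "qvel": joint speeds; "tau": joint torques, N m; "tcp_pos": TCP position; "orientation": TCP orientation; "wrist_force": force on the tool from outside, world axes, zero at the start; "ft_torque": the same for the moment, N m; "finger_gap": finger opening in m; "grip_force": force on a finger pad.
Only numpy, scipy, OpenCV 4.12 (cv2) and the standard library are available. Lean on these libraries where they do the work, as an engineer would, in place of code of your own. Each camera call takes 0.05 s, during which the arm holds its last target. There are 200 camera calls.

### The job

Take the small steel basket by its orange grip and hook its bent lip over the blue edge clip on the cleaning tub's near wall, so that the basket hangs inside the tub. The clip's notch has to be found by feel or by eye: let the hook strap drop fully into it, press it home with a light push of about 5 N, and let go. Work gently: never force the basket against the tub (stay below 20 N), and leave the clear vial and the blue adapter alone.

Things in the scene. Friction and masses are not known exactly. Their poses are not given: they have to be found in the camera images.
- tub: Empty open steel tub, fixed to the table, 130 x 230 x 76 mm (x, y, z), walls and floor 5 mm. Origin: centre of its underside, z up; its -x wall faces the robot (yaw within 0.2 rad). That wall carries a blue edge clip that no hand can shift: 150 mm long (y), 9 mm thick (x), 62 to 90 mm above the table, its legs 2 mm proud of the wall inside and out.
- wall_mid (a point): Middle of the clipped wall's length, in the tub at (-62.5, 0, 80) mm. The clip has one square notch halfway along, 17 mm wide (y), 10 mm deep (floor at z = 80), open through its thickness. The clip sits differently each time: notch centre anywhere within 28 mm along y of this point, not measured. A strap at y = -37 or +37 mm from here always rests on the clip's top, beside the notch.
- basket: Loose steel hook-on basket, 0.10 to 0.17 kg, upright on the table (yaw within 0.5 rad). Cup 52 x 60 x 32 mm; origin: centre of its underside, z up. At its -x side a strap 14 mm wide (y), 3 mm thick rises to a bridge (underside at z = 60, top 63 mm) and bends down as a lip that ends at z = 34 mm, tip flared outward. It hangs with the lip outside the tub, cup inside, axes parallel to the tub's.
- hook (a point): Middle of the underside of the bridge, in the basket at (-35.25, 0, 60) mm, midway in the 12.5 mm gap between strap and lip (gap x = -41.5 to -29 mm; lip's outside x = -46 mm). It is 90 mm above the table when on the clip's top, 80 mm when fully in the notch.
- grip (a point): Middle of the orange grip plate: 8 mm thick (x), 26 mm wide (y), from 70 to 108 mm above the basket's underside; this point at (-32, 0, 92) mm in the basket. Grasp it from above across its thickness (the basket's x).
- sleeve_vial: Clear tube with a blue cap, 30 mm across, 75 mm tall, standing on the table; leave alone. Origin: centre of its underside.
- sc_adapter_4: Small blue fibre adapter, 34 x 22 x 13 mm, lying on the table; leave alone. Origin: its underside centre.

How it is judged:
On the way:
1. the strap is fully down in the notch (bridge underside 77 to 83 mm above the table) and is pressed home there with more than 3 N (z of hook in the frame of tub between 0.077 and 0.083 m and x of hook in the frame of tub between -0.0675 and -0.0575 m and y of hook in the frame of tub between -0.032 and 0.032 m and contact force between basket and tub above 3 N), for 0.2 s.
At the end, for the whole second after the job is handed in: The basket hangs released and at rest in the tub: hook point 77 to 83 mm above the tub's underside, within 5 mm of the near wall's middle plane and 32 mm of its middle (in the notch), upright within 0.15 rad, x axis within 0.2 rad of the tub's (z of hook in the frame of tub between 0.077 and 0.083 m and x of hook in the frame of tub between -0.0675 and -0.0575 m and y of hook in the frame of tub between -0.032 and 0.032 m and angle between basket's own z axis and vertical below 0.15 rad and angle between the x axis of basket and the x axis of tub, either way round below 0.2 rad and linear speed of basket below 0.02 m/s and contact force between basket and the fingers below 0.1 N); the robot touches nothing.
It fails at once if the basket is pressed against the tub or its clip with more than 20 N (contact force between basket and tub above 20 N).
It fails at once if the vial is moved more than 15 mm or tipped (distance of sleeve_vial from where it was at the start of the episode above 0.015 m or angle between sleeve_vial's own z axis and vertical above 0.3 rad).
It fails at once if the blue adapter is moved more than 15 mm (distance of sc_adapter_4 from where it was at the start of the episode above 0.015 m).
It also fails if it takes over 61 s, if anything falls off the work surface, if the arm or the gripper's body presses on something with over 40 N, if the wrist force passes 120 N, or if a joint passes its speed limit or range.

## Working session

There is one attempt and no reset: what is moved stays moved. The work goes in short steps, Python scripts to look and compute and a tool call to move; the robot and the scene stay as the last step left them, time stands still between calls to the robot, and variables do not carry over. Pictures are saved under pics/ and viewed, at most 10 in all, crops included, and the job is handed in when it is done.

Besides the shell and the picture viewer there is one more tool, called as a command line: name --pt "numbers of a row" for each row, then --argument value for the rest. jog_arm: Moves the arm, as the interface text tells. Its arguments: {"type":"object","properties":{"gripper":{"type":"array"},"offset":{"type":"array"},"twist":{"type":"array"},"squeeze":{"type":"number"}},"required":["gripper","offset","twist"]}

```bash
mkdir -p pics; cat > h.py <<'E'
import numpy as np, cv2
from workcell import env
def shot(n,f=None):
    d=env.read_camera(n)
    np.savez('%s.npz'%(f or n),**{k:np.array(v) for k,v in d.items()})
    if f: cv2.imwrite('pics/%s.png'%f,d['image'][:,:,::-1])
    return d
def cloud(d):
    z=np.array(d['z_map'],float);h,w=z.shape
    f=h/2/np.tan(np.radians(float(d['fovy']))/2)
    u,v=np.meshgrid(np.arange(w),np.arange(h))
    p=np.stack([(u-d['cx'])/f*z,-(v-d['cy'])/f*z,-z,np.ones_like(z)],-1)
    P=(p@np.array(d['cam_to_world']).T)[...,:3]
    P[z==0]=np.nan
    return P
E
python3 - <<'E'
from h import *
for n in ['top','side']:
    d=shot(n,n+'1'); print(n,d['fovy'],d['cx'],d['cy'],np.round(d['cam_to_world'],3).tolist(),[k for k in d])
s=env.get_state();print({k:np.round(v,4).tolist() for k,v in s.items()})
E
```

```text
top 45.13504410209038 324.3857091143477 238.1689902467387 [[0.0, 0.994, -0.113, 0.496], [-0.999, 0.004, 0.037, -0.109], [0.037, 0.113, 0.993, 0.912], [0.0, 0.0, 0.0, 1.0]] ['image', 'z_map', 'fovy', 'cx', 'cy', 'cam_to_world']
side 43.31049357329454 328.44106439515184 244.0786564602563 [[1.0, -0.024, 0.006, 0.594], [0.019, 0.575, -0.818, -1.004], [0.017, 0.818, 0.575, 0.697], [0.0, 0.0, 0.0, 1.0]] ['image', 'z_map', 'fovy', 'cx', 'cy', 'cam_to_world']
{'clock': 0.1, 'joint_pos': [1.0734, 0.3139, 0.0451, 1.3036, 0.0, 1.4312], 'qvel': [0.0002, -0.0017, 0.0033, -0.0019, 0.0002, 0.0001], 'tau': [0.002, -48.1726, 29.9244, 0.0127, -0.0001, -0.0], 'tcp_pos': [0.2012, 0.5382, 0.2305], 'orientation': [-0.0003, 0.178, 0.984, -0.0008], 'wrist_force': [-0.0242, -0.3593, -0.2617], 'ft_torque': [-0.0345, -0.0328, -0.04], 'grip_force': 0.0, 'finger_gap': 0.0856}
```

View pics/top1.png

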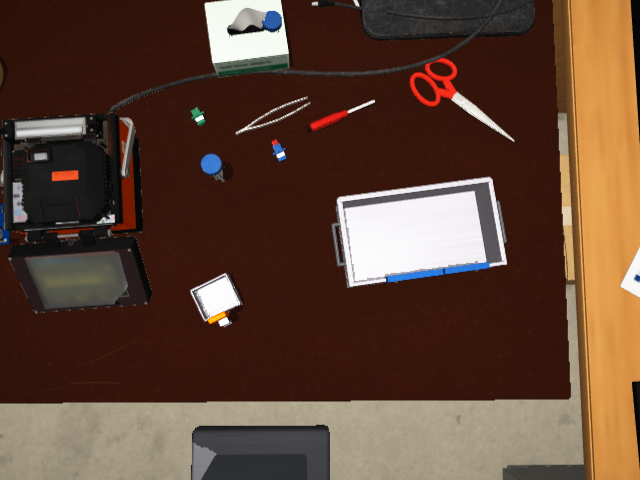

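View pics/side1.png

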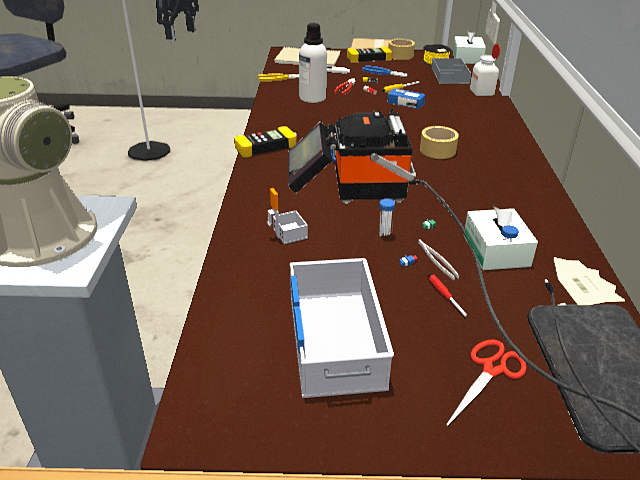

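The top view shows the basket at about (216,298) with the orange grip at (218,318). The tub is around (420,232), with its blue clip running from (387,279) to (490,266) and a dark mark near (444,270). The vial is at (211,165) and the adapter at (279,151). Next I measure positions.

```bash
python3 - <<'E'
from h import *
for n in ['top1','side1']:
    d=dict(np.load(n+'.npz'));P=cloud(d);hsv=cv2.cvtColor(d['image'],cv2.COLOR_RGB2HSV)
    H,S,V=[hsv[...,i].astype(int) for i in range(3)]
    v,u=np.mgrid[:480,:640]
    if n=='top1': bc=(u>380)&(u<500)&(v>255)&(v<290); og=(u>195)&(u<245)&(v>300)&(v<330); bk=(u>185)&(u<248)&(v>268)&(v<330); tb=(u>325)&(u<512)&(v>170)&(v<292)
    else: bc=(u>285)&(u<310)&(v>265)&(v<360); og=(u>262)&(u<285)&(v>183)&(v<215); bk=(u>260)&(u<312)&(v>180)&(v<248); tb=(u>285)&(u<395)&(v>255)&(v<400)
    blue=bc&(H>95)&(H<125)&(S>120); org=og&(H>5)&(H<25)&(S>150)
    Z=P[...,2]
    for nm,m in [('blue',blue),('orange',org)]:
        q=P[m];q=q[~np.isnan(q[:,0])]
        print(n,nm,len(q),'z pct',np.round(np.percentile(q[:,2],[1,25,50,75,99]),3))
        t=q[q[:,2]>np.percentile(q[:,2],95)-0.006]
        r=cv2.minAreaRect((t[:,:2]*1000).astype(np.float32));print(' top rect mm',np.round(cv2.boxPoints(r),1).tolist(),'medz',np.median(t[:,2]))
    for nm,m,lo,hi in [('cuprim',bk,0.024,0.04),('tubrim',tb,0.068,0.084),('baskettop',bk,.055,.068)]:
        q=P[m&(Z>lo)&(Z<hi)]
        r=cv2.minAreaRect((q[:,:2]*1000).astype(np.float32));print(n,nm,len(q),np.round(r[0],1),np.round(r[1],1),r[2],np.round(cv2.boxPoints(r),0).tolist())
E
```

```text
top1 blue 654 z pct [0.006 0.088 0.089 0.09  0.093]
 top rect mm [[527.0, -229.6999969482422], [548.2000122070312, -377.20001220703125], [557.0, -376.0], [535.7999877929688, -228.39999389648438]] medz 0.08962152940182505
top1 orange 690 z pct [-0.004 -0.001  0.     0.002  0.11 ]
 top rect mm [[468.70001220703125, 18.700000762939453], [480.3999938964844, -4.099999904632568], [487.5, -0.5], [475.8999938964844, 22.299999237060547]] medz 0.1073165433539014
top1 cuprim 277 [497.5  18.8] [72.7 60.4] 26.88863182067871 [[451.0, 29.0], [479.0, -25.0], [544.0, 8.0], [516.0, 62.0]]
top1 tubrim 2180 [ 602.3 -283.6] [136.8 236.4] 8.09913158416748 [[518.0, -176.0], [551.0, -410.0], [687.0, -391.0], [653.0, -157.0]]
top1 baskettop 62 [475.    7.4] [18.1 13.5] 26.086637496948242 [[464.0, 9.0], [470.0, -3.0], [486.0, 5.0], [480.0, 17.0]]
side1 blue 468 z pct [0.067 0.085 0.088 0.089 0.091]
 top rect mm [[527.4000244140625, -231.5], [548.4000244140625, -380.1000061035156], [557.2999877929688, -378.79998779296875], [536.2999877929688, -230.1999969482422]] medz 0.08880379242308944
side1 orange 577 z pct [-0.004 -0.002 -0.     0.002  0.107]
 top rect mm [[469.6000061035156, 17.600000381469727], [478.29998779296875, -7.0], [487.6000061035156, -3.700000047683716], [479.0, 20.899999618530273]] medz 0.10435701816346993
side1 cuprim 246 [498.4  17.4] [73.6 66. ] 28.78487205505371 [[450.0, 29.0], [482.0, -29.0], [547.0, 6.0], [515.0, 64.0]]
side1 tubrim 1680 [ 602.9 -284.3] [137.2 239. ] 7.972846508026123 [[518.0, -175.0], [552.0, -412.0], [687.0, -393.0], [654.0, -156.0]]
side1 baskettop 157 [487.5  66.1] [142.3  47.7] 65.34612274169922 [[436.0, 11.0], [479.0, -9.0], [539.0, 121.0], [495.0, 141.0]]
```

jog_arm --gripper '[1,1,1,1,1,1,1,1]' --pt "2.8 -5.3 0" --pt "5.6 -10.6 0" --pt "8.4 -16 0" --pt "11.2 -21.2 0" --pt "14 -26.5 0" --pt "16.8 -32 0" --pt "19.6 -37.2 0" --pt "22.4 -42.4 0" --twist '[-6,-12,-18,-24,-30,-36,-42,-42.5]' --squeeze 30

```text
clock: 1.1
tcp_pos: [0.4258, 0.1128, 0.2312]
orientation: [0.0, 0.523, 0.852, 0.0]
wrist_force: [0.6, 0.4, 0.3]
finger_gap: 0.0852
grip_force: 0.0
```

```bash
python3 - <<'E'
from h import *
# profile along clip from both first pictures
a=np.array([542.0,-302.9])/1e3; yh=np.array([-.1415,.99]); xh=np.array([.99,.1415])
for n in ['top1','side1']:
    P=cloud(dict(np.load(n+'.npz')));q=P.reshape(-1,3);r=q[:,:2]-a
    s=r@yh;t=r@xh;k=(abs(t)<.0045)&(abs(s)<.085)&(q[:,2]>.04)
    b=np.round(s[k]/.004).astype(int)
    print(n,[(int(i)*4,round(float(np.median(q[k,2][b==i])*1e3)),int((b==i).sum())) for i in np.unique(b)])
E
```

```text
top1 [(-84, 75, 8), (-80, 77, 3), (-76, 89, 5), (-72, 90, 18), (-68, 90, 16), (-64, 89, 18), (-60, 90, 17), (-56, 89, 16), (-52, 90, 18), (-48, 90, 17), (-44, 89, 16), (-40, 90, 18), (-36, 90, 17), (-32, 89, 17), (-28, 90, 16), (-24, 89, 18), (-20, 89, 19), (-16, 89, 16), (-12, 90, 16), (-8, 81, 28), (-4, 80, 18), (0, 80, 14), (4, 80, 17), (8, 89, 8), (12, 90, 18), (16, 89, 17), (20, 90, 17), (24, 90, 16), (28, 89, 16), (32, 90, 17), (36, 89, 19), (40, 89, 16), (44, 90, 20), (48, 90, 17), (52, 89, 17), (56, 90, 17), (60, 89, 17), (64, 90, 18), (68, 90, 17), (72, 89, 20), (76, 77, 21), (80, 74, 10), (84, 75, 8)]
side1 [(-84, 61, 15), (-80, 75, 10), (-76, 80, 65), (-72, 88, 17), (-68, 89, 15), (-64, 88, 12), (-60, 88, 24), (-56, 89, 9), (-52, 88, 14), (-48, 89, 11), (-44, 89, 11), (-40, 88, 21), (-36, 89, 10), (-32, 88, 14), (-28, 89, 7), (-24, 89, 14), (-20, 88, 19), (-16, 89, 10), (-12, 88, 9), (-4, 79, 1), (0, 78, 8), (4, 79, 11), (8, 84, 39), (12, 89, 11), (16, 88, 11), (20, 89, 16), (24, 88, 8), (28, 89, 13), (32, 89, 8), (36, 88, 9), (40, 88, 14), (44, 88, 13), (48, 89, 7), (52, 89, 11), (56, 88, 8), (60, 88, 13), (64, 88, 14), (68, 90, 7), (72, 89, 6)]
```

jog_arm --gripper '[1,1,1,1,1,1,1,1]' --pt "2.6 -5.2 0" --pt "5.2 -10.4 0" --pt "5.2 -10.4 -2" --pt "5.2 -10.4 -4" --pt "5.2 -10.4 -4" --pt "5.2 -10.4 -4" --pt "5.2 -10.4 -4" --pt "5.2 -10.4 -4" --twist '[0,0,0,0,0,0,0,0]'

```text
clock: 2.1
tcp_pos: [0.4778, 0.0108, 0.192]
orientation: [0.001, 0.522, 0.853, 0.0]
wrist_force: [-0.2, -0.1, -0.2]
finger_gap: 0.0852
grip_force: 0.0
```

```bash
python3 - <<'E'
from h import *
d=shot('wrist','w1');P=cloud(d);hsv=cv2.cvtColor(d['image'],cv2.COLOR_RGB2HSV)
m=(hsv[...,0]>8)&(hsv[...,0]<25)&(hsv[...,1]>150)&(P[...,2]>.095)&(P[...,2]<.125)
q=P[m];print(len(q),np.median(q[:,2]))
r=cv2.minAreaRect((q[:,:2]*1e3).astype(np.float32));print(r,cv2.boxPoints(r).round(1).tolist())
print(env.get_state()['tcp_pos'])
E
```

```text
1292 0.10546174682417943
((543.09130859375, 79.8794937133789), (206.58602905273438, 32.83883285522461), 45.026180267333984) [[458.5, 18.399999618530273], [481.70001220703125, -4.800000190734863], [627.7000122070312, 141.3000030517578], [604.5, 164.60000610351562]]
[0.47770569 0.01076326 0.19189209]
```

View pics/w1.png

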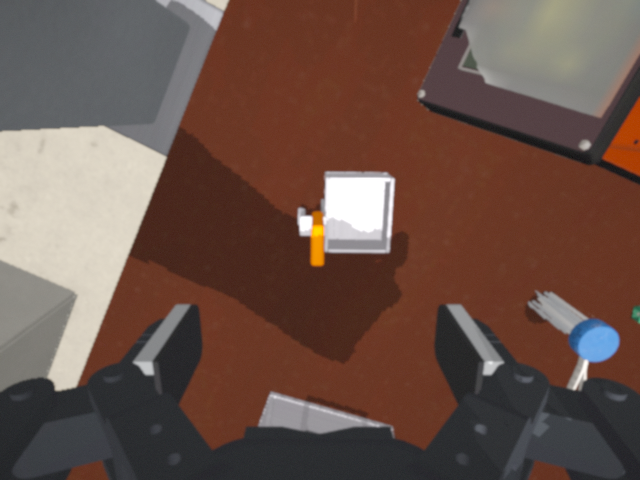

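The wrist view shows the basket square to the fingers. The orange grip is at (318,240), between the fingers at about (190,340) and (455,340), so the yaw is right. I refine the grip position before descending.

```bash
python3 - <<'E'
from h import *
d=dict(np.load('w1.npz'));P=cloud(d);hsv=cv2.cvtColor(d['image'],cv2.COLOR_RGB2HSV)
v,u=np.mgrid[:480,:640]
m=(u>300)&(u<335)&(v>200)&(v<280)&(hsv[...,0]>8)&(hsv[...,0]<25)&(hsv[...,1]>150)&(P[...,2]>.098)&(P[...,2]<.12)
q=P[m];r=cv2.minAreaRect((q[:,:2]*1e3).astype(np.float32));print(len(q),np.median(q[:,2]),r,q.mean(0))
m=(u>318)&(u<400)&(v>165)&(v<260)&(P[...,2]>.026)&(P[...,2]<.038)
q=P[m];r=cv2.minAreaRect((q[:,:2]*1e3).astype(np.float32));print(len(q),r)
E
```

```text
499 0.10703579424358547 ((477.80621337890625, 9.329378128051758), (7.928948402404785, 25.988983154296875), 26.789194107055664) [0.47795215 0.0091968  0.10671196]
1038 ((505.2424011230469, 22.892356872558594), (54.99945831298828, 59.893245697021484), 26.30405044555664)
```

jog_arm --gripper '[1,1,1,1,0.05,0.05,0.05,0.05]' --pt "0 -0.15 -4" --pt "0 -0.15 -8" --pt "0 -0.15 -11.3" --pt "0 -0.15 -11.3" --pt "0 -0.15 -11.3" --pt "0 -0.15 -11.3" --pt "0 -0.15 -11.3" --pt "0 -0.15 -11.3" --twist '[0,0,0,0,0,0,0,0]' --squeeze 40

```text
clock: 3.15
tcp_pos: [0.4779, 0.009, 0.079]
orientation: [0.001, 0.522, 0.853, 0.0]
wrist_force: [-0.9, 0.1, -0.2]
finger_gap: 0.0121
grip_force: 0.0
```

jog_arm --gripper '[0.05,0.05,0.05,0.05,0.05,0.05,0.05,0.05]' --pt "0 0 0" --pt "0 0 0" --pt "0 0 0" --pt "0 0 1" --pt "0 0 3" --pt "0 0 6" --pt "0 0 9" --pt "0 0 12" --twist '[0,0,0,0,0,0,0,0]'

```text
clock: 4.15
tcp_pos: [0.4768, 0.0092, 0.1992]
orientation: [-0.001, 0.522, 0.853, -0.0]
wrist_force: [0.6, -0.4, -2.0]
finger_gap: 0.0075
grip_force: 39.0
```

jog_arm --gripper '[0.05,0.05,0.05,0.05,0.05,0.05,0.05,0.05]' --pt "0.8 -4 0" --pt "2 -9 0" --pt "3.1 -14.5 0" --pt "4.3 -20 0" --pt "5.5 -25.5 0" --pt "6.4 -29.5 0" --pt "6.8 -31.2 0" --pt "6.8 -31.2 0" --twist '[-3,-6,-9,-12,-15,-18.5,-18.5,-18.5]'

```text
clock: 5.15
tcp_pos: [0.5451, -0.3032, 0.1977]
orientation: [-0.001, 0.653, 0.757, 0.0]
wrist_force: [-1.0, 1.1, -1.9]
finger_gap: 0.0075
grip_force: 39.1
```

```bash
python3 - <<'E'
from h import *
shot('top','t2');d=shot('side','s2');shot('wrist','w2')
c=cv2.imread('pics/s2.png')[120:420,200:480]
w=cv2.imread('pics/w2.png')
cv2.imwrite('pics/c2.png',np.hstack([cv2.resize(c,(448,480)),w[:, 140:490]]))
s=env.get_state();print(s['tcp_pos'],s['orientation'],s['wrist_force'])
E
```

```text
[ 0.54509967 -0.30117449  0.19836816] [-5.58504322e-04  6.52109675e-01  7.58124413e-01  1.86063344e-04] [-0.3870674  -0.65504141 -1.38403271]
```

View pics/c2.png

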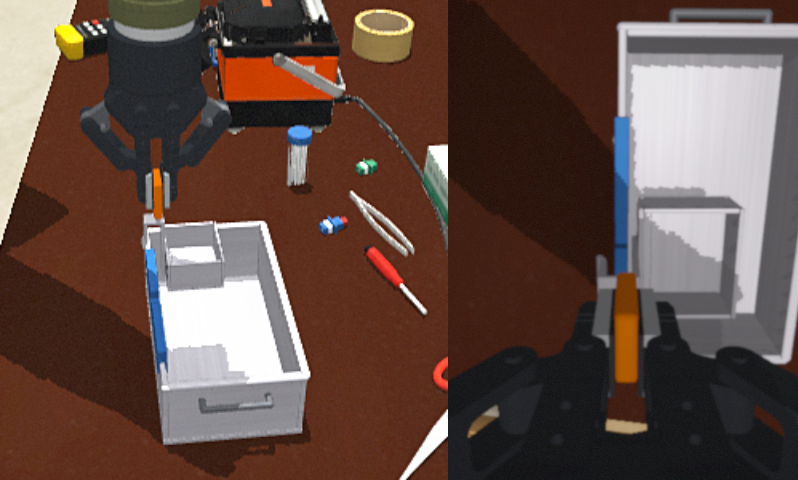

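The picture shows the basket upright in the grip over the near wall, with the lip on the robot side and the cup on the tub side. The blue clip's line passes just below the bridge. I check the hook in the tub frame numerically.

```bash
python3 - <<'E'
from h import *
a=np.array([.5420,-.3030]); yh=np.array([-.1415,.99]); xh=np.array([.99,.1415])
for n in ['w2','t2','s2']:
    d=dict(np.load(n+'.npz'));P=cloud(d);q=P.reshape(-1,3);c=d['image'].reshape(-1,3).astype(int)
    r=q[:,:2]-a;t=r@xh*1e3;s=r@yh*1e3;z=q[:,2]*1e3
    grey=(c.max(1)-c.min(1)<40)&(c.max(1)>70)
    for nm,lo,hi in [('bridge',174,188),('lip',148,172),('cuprim',145,156),]:
        if nm=='cuprim': k=grey&(z>lo)&(z<hi)&(t>3)&(t<75)&(abs(s)<45)
        else: k=grey&(z>lo)&(z<hi)&(t<12)&(t>-18)&(abs(s)<14)
        if k.sum()<8: print(n,nm,k.sum());continue
        rr=cv2.minAreaRect(np.c_[t[k],s[k]].astype(np.float32))
        print(n,nm,k.sum(),'t',np.percentile(t[k],[2,50,98]).round(1),'s',np.percentile(s[k],[2,50,98]).round(1),'z',np.percentile(z[k],[5,50,95]).round(1),np.round(rr[2],1),np.round(rr[1],1))
# notch in each
    k=(abs(t)<4)&(abs(s)<30)&(z>74)&(z<95)
    print(n,'notch floor s',np.percentile(s[k&(z<83)],[5,50,95]).round(1) if (k&(z<83)).any() else None)
E
```

```text
w2 bridge 359 t [-9.2 -4.8  9. ] s [2.  6.7 8.7] z [175.3 181.2 182.3] 0.7 [18.5  9.8]
w2 lip 420 t [-11.1   7.9  11.5] s [-8.2  8.  13. ] z [149.5 154.8 169.6] 1.1 [23.2 24. ]
w2 cuprim 2274 t [ 9.1 45.9 60.6] s [-27.7  11.9  31.7] z [145.7 150.  151.3] 0.4 [54.9 60.4]
w2 notch floor s [-9.1 -2.4  4.6]
t2 bridge 22 t [-9.3 -7.2  8.8] s [1.  5.9 6.9] z [175.8 180.9 183.5] 16.7 [18.6  5.5]
t2 lip 51 t [-11.2   6.5  11.3] s [-4.9  5.9 12.8] z [149.1 155.2 167.8] 11.0 [24.8 14.8]
t2 cuprim 212 t [ 8.9 44.  60.8] s [-18.5  22.6  30.3] z [146.  149.9 152.2] 0.2 [54.1 59.4]
t2 notch floor s [-8.8 -1.9  5.1]
s2 bridge 82 t [-8.9 -1.7  8.8] s [-7.6 -3.9  7.8] z [175.7 180.6 183.4] 86.2 [15.7 18.8]
s2 lip 87 t [-11.3   6.4  11.4] s [-11.6  -4.9   7.4] z [149.2 157.2 170.8] 0.3 [23.  27.2]
s2 cuprim 323 t [ 6.8 35.2 60.6] s [-30.5  -6.9  31. ] z [145.2 148.8 151.5] 0.6 [54.7 65.1]
s2 notch floor s [ 2.4  6.3 10.2]
```

jog_arm --gripper '[0.05,0.05,0.05,0.05,0.05,0.05,0.05,0.05]' --pt "0 0 -2" --pt "0 0 -4" --pt "0 0 -5" --pt "0 0 -5.8" --pt "0 0 -6.4" --pt "0 0 -7" --pt "0 0 -7.5" --pt "0 0 -8" --twist '[0,0,0,0,0,0,0,0]'

```text
clock: 6.3
tcp_pos: [0.5455, -0.303, 0.1181]
orientation: [0.0, 0.653, 0.758, 0.0]
wrist_force: [0.5, 0.3, -1.7]
finger_gap: 0.0075
grip_force: 39.1
```

```bash
python3 - <<'E'
from h import *
for n,f in [('wrist','w3'),('top','t3'),('side','s3')]:
    shot(n,f); s=env.get_state();print(s['clock'],s['tcp_pos'].round(4),s['wrist_force'].round(2),s['ft_torque'].round(2))
a=np.array([.5420,-.3030]); yh=np.array([-.1415,.99]); xh=np.array([.99,.1415])
for n in ['w3','t3','s3']:
    d=dict(np.load(n+'.npz'));P=cloud(d);q=P.reshape(-1,3);c=d['image'].reshape(-1,3).astype(int)
    r=q[:,:2]-a;t=r@xh*1e3;s=r@yh*1e3;z=q[:,2]*1e3
    blue=(c[:,2]>c[:,0]+60)
    grey=(c.max(1)-c.min(1)<40)&(c.max(1)>70)
    k=blue&(z>86)&(z<94)&(abs(s)<90)&(abs(t)<9)
    print(n,'clip t',np.percentile(t[k],[2,50,98]).round(1),'s',np.percentile(s[k],[.5,99.5]).round(1),k.sum())
    k=grey&(z>97)&(z<109)&(t<12)&(t>-18)&(abs(s)<14)
    print('  bridge',k.sum(),'t',np.percentile(t[k],[2,98]).round(1),'s',np.percentile(s[k],[2,98]).round(1))
    k=grey&(z>66)&(z<74)&(t>9)&(t<75)&(abs(s)<45)
    print('  rim',k.sum(),'t',np.percentile(t[k],[2,98]).round(1),'s',np.percentile(s[k],[1,99]).round(1))
i=cv2.imread('pics/w3.png')[150:400,200:430]; j=cv2.imread('pics/s3.png')[200:380,230:400]
cv2.imwrite('pics/c3.png',np.hstack([cv2.resize(i,(400,435)),cv2.resize(j,(400,435))]))
E
```

```text
6.35 [ 0.5451 -0.3028  0.1174] [-1.06  0.27 -1.86] [0.01 0.03 0.02]
6.4 [ 0.5451 -0.3027  0.1176] [-0.61  0.05 -1.98] [ 0.03  0.01 -0.03]
6.45 [ 0.5452 -0.3028  0.118 ] [ 0.58  0.22 -1.6 ] [-0.02  0.05 -0.01]
w3 clip t [-4.1  0.   4.2] s [-74.   73.7] 3378
  bridge 322 t [-8.9  9.3] s [0.9 6.8]
  rim 2087 t [ 9.6 60.9] s [-30.  30.]
t3 clip t [-4.1  0.1  4.2] s [ 9.1 74.4] 278
  bridge 16 t [-9.1  5.9] s [1.  7.4]
  rim 157 t [ 9.3 60.9] s [-14.8  30.8]
s3 clip t [-4.3 -0.2  4.3] s [-76.4  24.3] 197
  bridge 65 t [-8.8  9. ] s [-7.9  6.6]
  rim 224 t [10.1 61. ] s [-31.8  30.7]
```

View pics/c3.png

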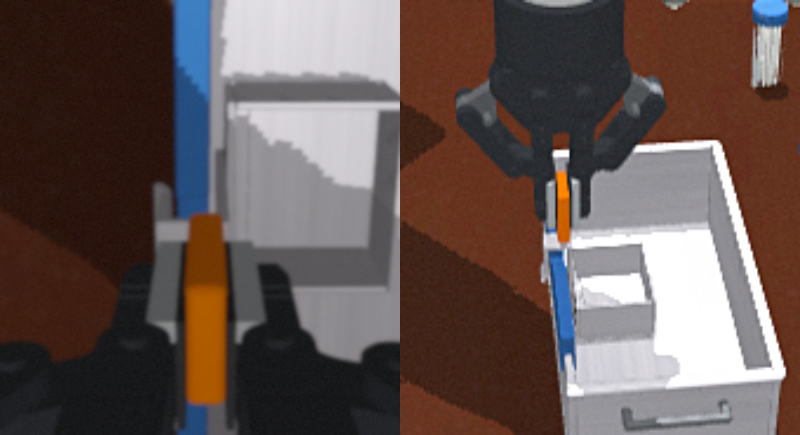

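The wrist view shows the lip outside and the cup inside the clip line. The clip centre (s = -0.15 mm) and the basket centre (s = 0) agree to a few tenths of a millimetre, and x is centred in the gap. I descend slowly and feel for the notch.

jog_arm --gripper '[0.05,0.05,0.05,0.05,0.05,0.05,0.05,0.05]' --pt "0 0 -0.3" --pt "0 0 -0.6" --pt "0 0 -0.8" --pt "0 0 -0.9" --pt "0 0 -1.0" --pt "0 0 -1.05" --pt "0 0 -1.1" --pt "0 0 -1.1" --twist '[0,0,0,0,0,0,0,0]'

```text
clock: 7.45
tcp_pos: [0.5454, -0.3028, 0.1073]
orientation: [-0.0, 0.653, 0.758, 0.0]
wrist_force: [-0.5, 0.5, -1.2]
finger_gap: 0.0075
grip_force: 39.1
```

jog_arm --gripper '[0.05,0.05,0.05,0.05,0.05,0.05,0.05,0.05]' --pt "0 0 -0.1" --pt "0 0 -0.2" --pt "0 0 -0.25" --pt "0 0 -0.3" --pt "0 0 -0.35" --pt "0 0 -0.4" --pt "0 0 -0.4" --pt "0 0 -0.4" --twist '[0,0,0,0,0,0,0,0]'

```text
clock: 8.45
tcp_pos: [0.5454, -0.3029, 0.1033]
orientation: [0.0, 0.653, 0.758, 0.0]
wrist_force: [-0.2, -0.5, -1.6]
finger_gap: 0.0073
grip_force: 39.1
```

Hook is at about 84 mm with no reaction, so the strap is in the notch. I continue in small steps.

jog_arm --gripper '[0.05,0.05,0.05,0.05,0.05,0.05,0.05,0.05]' --pt "0 0 -0.1" --pt "0 0 -0.2" --pt "0 0 -0.25" --pt "0 0 -0.3" --pt "0 0 -0.35" --pt "0 0 -0.35" --pt "0 0 -0.35" --pt "0 0 -0.35" --twist '[0,0,0,0,0,0,0,0]'

```text
clock: 9.45
tcp_pos: [0.5454, -0.3029, 0.0998]
orientation: [0.0, 0.653, 0.758, 0.0]
wrist_force: [-0.0, -0.2, -1.8]
finger_gap: 0.0075
grip_force: 39.1
```

jog_arm --gripper '[0.05,0.05,0.05,0.05,0.05,0.05,0.05,0.05]' --pt "0 0 -0.03" --pt "0 0 -0.06" --pt "0 0 -0.08" --pt "0 0 -0.1" --pt "0 0 -0.1" --pt "0 0 -0.1" --pt "0 0 -0.1" --pt "0 0 -0.1" --twist '[0,0,0,0,0,0,0,0]'

```text
clock: 10.45
tcp_pos: [0.5454, -0.3029, 0.099]
orientation: [0.0, 0.653, 0.758, 0.0]
wrist_force: [-1.4, 0.9, 0.7]
finger_gap: 0.0072
grip_force: 39.5
```

jog_arm --gripper '[0.05,0.05,0.05,0.05,0.05,0.05,0.05,0.05]' --pt "0 0 -0.02" --pt "0 0 -0.04" --pt "0 0 -0.04" --pt "0 0 -0.04" --pt "0 0 -0.04" --pt "0 0 -0.04" --pt "0 0 -0.04" --pt "0 0 -0.04" --twist '[0,0,0,0,0,0,0,0]'

```text
clock: 11.45
tcp_pos: [0.5454, -0.3029, 0.099]
orientation: [0.0, 0.653, 0.758, 0.0]
wrist_force: [-1.3, 1.0, 4.6]
finger_gap: 0.0072
grip_force: 40.1
```

Contact is about 6.4 N (4.6 N up against -1.8 N free), held for most of a second at seat height. I ease off, release and retreat straight up.

jog_arm --gripper '[0.05,0.05,0.15,0.3,0.45,0.6,0.6,0.6]' --pt "0 0 0.02" --pt "0 0 0.04" --pt "0 0 0.04" --pt "0 0 0.04" --pt "0 0 0.04" --pt "0 0 0.04" --pt "0 0 0.04" --pt "0 0 0.04" --twist '[0,0,0,0,0,0,0,0]'

```text
clock: 12.45
tcp_pos: [0.5454, -0.3029, 0.0988]
orientation: [0.0, 0.653, 0.758, 0.0]
wrist_force: [-0.3, 0.2, 0.2]
finger_gap: 0.0515
grip_force: 0.0
```

jog_arm --gripper '[0.6,0.6,0.6,0.6,0.6,0.6,0.6,0.6]' --pt "0 0 0.5" --pt "0 0 1.5" --pt "0 0 3" --pt "0 0 5" --pt "0 0 8" --pt "0 0 11" --pt "0 0 12" --pt "0 0 12" --twist '[0,0,0,0,0,0,0,0]'

```text
clock: 13.45
tcp_pos: [0.5458, -0.3032, 0.2197]
orientation: [0.001, 0.653, 0.758, 0.0]
wrist_force: [-0.8, -0.1, -0.8]
finger_gap: 0.0515
grip_force: 0.0
```

```bash
python3 - <<'E'
from h import *
for n,f in [('wrist','w4'),('side','s4')]: shot(n,f)
a=np.array([.5420,-.3030]); yh=np.array([-.1415,.99]); xh=np.array([.99,.1415])
for n in ['w4','s4']:
    d=dict(np.load(n+'.npz'));P=cloud(d);q=P.reshape(-1,3);c=d['image'].reshape(-1,3).astype(int)
    r=q[:,:2]-a;t=r@xh*1e3;s=r@yh*1e3;z=q[:,2]*1e3
    o=(c[:,0]>c[:,2]+90)&(z>100)&(z<140)&(abs(t)<20)&(abs(s)<25)
    print(n,'grip top z',np.percentile(z[o],95).round(1),'t',np.percentile(t[o],[2,98]).round(1),'s',np.percentile(s[o],[2,98]).round(1))
    grey=(c.max(1)-c.min(1)<40)&(c.max(1)>70)
    k=grey&(z>45)&(z<60)&(t>9)&(t<66)&(abs(s)<40)
    print('  rim z',np.percentile(z[k],[50,95]).round(1),cv2.minAreaRect(np.c_[t[k],s[k]].astype(np.float32)))
    k=grey&(z>77)&(z<92)&(abs(t)<12)&(abs(s)<9);print('  bridge top z',np.median(z[k]).round(1),k.sum())
i=cv2.imread('pics/w4.png')[:,140:500]; j=cv2.imread('pics/s4.png')[200:410,230:400]
cv2.imwrite('pics/c4.png',np.hstack([i,cv2.resize(j,(390,480))]))
E
```

```text
w4 grip top z 128.2 t [1.6 9.1] s [-11.4  12.9]
  rim z [48.3 50.8] ((34.31428146362305, 0.17823410034179688), (49.075382232666016, 59.98591613769531), 0.7580416202545166)
  bridge top z 82.8 257
s4 grip top z 128.0 t [0.7 9.2] s [-14.6  10.4]
  rim z [47.7 50.8] ((34.620174407958984, -0.5122642517089844), (63.43735885620117, 50.75799560546875), 89.41012573242188)
  bridge top z 82.0 49
```

View pics/c4.png

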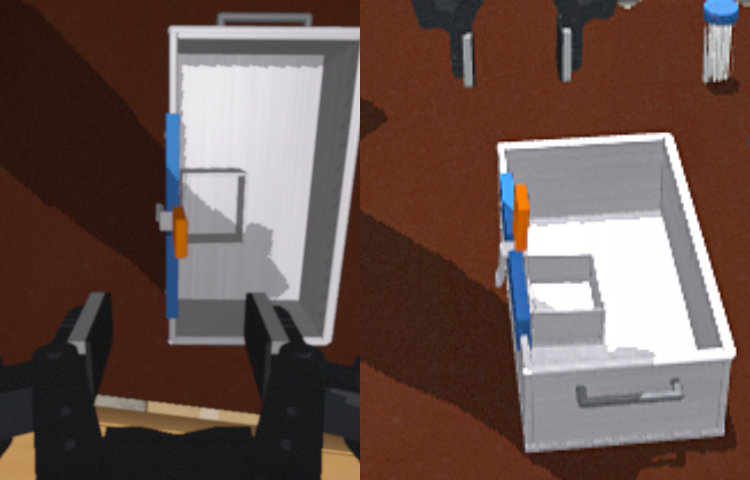

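The basket hangs in the notch: grip top at 128 mm, bridge top at about 83 mm (hook about 80 mm), upright and square to the tub, with the gripper clear above it. I hand the job in.

```bash
python3 -c "
from workcell import env
print(env.hand_in())"
```

```text
the job is handed in; nothing more can be done
None
```

The basket hangs released in the clip's notch inside the tub, with the hook at about 80 mm; I pressed it home with about 6 N (a little over the 5 N asked), let go, and handed the job in at about 13.5 s (no verdict was returned).

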